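Clear the draining rack into the tilt-out scrap bin

TASK

Clear the food scraps off the draining rack: tilt the yellow scrap bin under the edge of the basin right out by its grip, put the corn cob, the melon rind and the broccoli stalk into it, and shut the bin fully again. Leave the tumbler, the spatula and the spoon where they are on the rack.

Things in the scene. Friction and masses are not known exactly. Their poses are not given: they have to be found in the camera images.
- basin: White enamel washbasin with a chipped lip, in a low steel stand on the worktop: 440 mm deep (its x, away from the robot), 600 mm wide (its y), lip 50 to 66 mm wide and 14 mm thick with its top at 214 mm. Fixed. Origin: middle of the lip's front edge (towards the robot), on the worktop. A tap, 310 mm high, stands 300 mm back on its +y side.
- rack: Slotted stainless steel rack lying front to back across the basin: 425 mm (its x) by 420 mm (its y), strips 20 mm wide with 13 mm slots running front to back. Fixed. Origin: middle of its front edge, level with its top (226 mm above the worktop). No upstand in front, 12 mm upstands at sides and back. Its front edge is 8 mm behind the lip's front edge.
- bin_mount: Dark steel bracket that carries the scrap bin under the lip: two side cheeks, 292 mm apart, and a base plate. Fixed; its place along the lip varies. Origin: middle of its front, directly below the lip's front edge, on the worktop; x points away from the robot, y along the lip, z up. The bin's hinge runs along y, 6 mm behind and 15 mm above this origin.
- bin (a joint): Tilt-out scrap bin of yellow plastic, hinged along its lower front edge: 0 = shut, front upright, flush with the lip's front edge; grows as the top tilts out towards the robot, to 0.72 rad at the stop. The hinge is stiff (0.6 N m, about 3.5 N at the grip): the bin stays at the angle it is left. At 0.66 rad the mouth reaches from the lip's front edge to about 105 mm in front of it.
- bin_rim (a point): Middle of the top edge of the bin's front, 177 mm above the hinge when shut (192 mm above the worktop; the lip's underside is at 200 mm), about 155 mm above the worktop at 0.66 rad. The bin is 280 mm wide and 110 mm deep; its sides slope down to a back wall 100 mm high; walls 5 mm.
- bin_grip (a point): Grip of the bin: a yellow tongue standing straight out from the middle of its front, 30 mm wide (y), 18 mm thick, 62 mm long, with a round bead 46 mm wide and 18 mm across at its end. This point is the middle of the tongue, 38 mm in front of the hinge and 170 mm above it when shut, and turns with the bin. From above, fingers can take it by its two sides.
- bin_inside (a point): Point on the bin's floor, in the middle of it (52 mm behind the hinge, at hinge height when shut); turns with the bin: x towards its back wall, y along its width, z up to its mouth. Inner floor about 105 mm (x) by 270 mm (y).
- corn_cob: Piece of corn cob, yellow with a few pale leaves under it, 46 mm thick, 112 mm long along its x, lying down; it does not roll. Origin: on its axis, 48 mm from its blunt +x end, 23.5 mm above its underside. About 90 g.
- melon_rind: Crescent of melon rind, dark green outside, pale and pink inside, lying on its flat side, 38 mm high. It is 22 mm thick and 105 mm long, its long way along its x; the green back bulges to its +y, the two tips reach 26 mm to -y of the origin, the bulge 11 mm to +y. Origin: in the middle of the crescent's thickness at the middle of its length, 19 mm above its underside. About 100 g.
- broccoli_stalk: Pale green broccoli stalk standing on its cut foot, 64 mm high: stem 43 mm in diameter for the lower 45 mm, five branch stubs above it, at most 51 mm across. Origin: on its axis, 32 mm above its foot. About 120 g.
- tumbler: Glass tumbler standing upside down on the rack to drain: 72 mm across at its mouth (below), 100 mm high. Origin: middle of its mouth, on the rack. To be left alone.
- spatula: Wooden spatula, 270 mm long (its x, blade at +x), blade 55 mm wide, 8 mm thick, lying along the rack behind the scraps. Origin: middle of its length, on the rack. To be left alone.
- spoon: Steel serving spoon, 255 mm long (its x, bowl at +x), bowl 64 mm across, lying along the rack behind the scraps. Origin: middle of its length, on the rack. To be left alone.

How it is judged:
By the outcome, as a careful person would: the job done as asked, in the order asked, and still so for the second after the job is handed in, with the robot touching nothing.
It also fails if it takes over 72 s, if anything falls off the work surface, if the arm or the gripper's body presses on something with over 40 N, if the wrist force passes 120 N, or if a joint passes its speed limit or range.

ROBOT

A 6-joint arm with a two-finger parallel gripper is mounted at the origin on the work surface. World frame = base frame: x ahead of the robot, y to its left, z up, the work surface at z = 0. Lengths are in m, angles in degrees, forces in N, time in s.
With the tool pointing down it reaches from about 0.4 to 0.825 m from the base axis. Payload 7 kg.
Tool frame: the origin (TCP) lies midway between the tips of the shut fingers; the grasp point (between the pads) lies 19 mm behind it (r.grip_point_offset is the z of the grasp point in the tool frame, in m); z points along the fingers, y is the line along which they close (so a half turn about z gives the same grasp; the last joint's range is limited). The gripper opens to 88 mm and grips with 3 to 60 N. Pads are 19 mm wide; open, the fingers measure 130 mm over their backs; the gripper's body (78 mm by 193 mm) begins 47 mm behind the grasp point.
Start: joints at [-51.217, 20.546, 0.682, 0, -70.136, -16.507], TCP at [0.256, -0.625, 0.227] pointing down, gripper open.
Joint ranges: [-176.03, 176.03], [-82.01, 121.73], [-58.28, 71.71], [-173.87, 95.51], [-174.79, -0.11], [-173.66, 173.66]. Speed limits (degrees/s): [136.94, 136.94, 172.46, 180, 180, 180].

INTERFACE

Orientations are given as [roll, pitch, yaw] about the fixed x, y, z axes, in that order (R = Rz(yaw) Ry(pitch) Rx(roll)).
In Python, from plant import r, viewer, recognise, outline_of, pinpoint gives the robot as it stands.
- The arm moves only by the tool move_arm, never from a script. Its argument "targets" is a list of rows, each a list of 2 entries, a list of its own where there are three numbers: the shift along the tool's x, y, z in cm, then the turn, a rotation vector about the tool's x, y, z in rad. A call has 1 to 5 rows; each row is the pose to reach, as a shift and turn from the pose commanded when the call began, along the tool's axes at that moment; what a row does not reach only later rows make up. A row lasts 1/8 s, in which the tool goes at most 62.5 mm and 10.7 degrees, less where a joint would pass 70% of its speed; a pose out of reach is approached as far as the arm can. A call with a gripper value outside its range is refused whole. "jaw" is the finger opening in cm, from 0 to 8.76, set as the call begins (left out, the last holds). The fingers move at their own pace and stop on an object; "squeeze" is the grip in N (left out, the last holds). Time passes only in rows, so rows that repeat a pose let the fingers close. It gives the time, the measured TCP pose, the force, the opening and the grip force at its end, in the units of the state.
- r.get_state(): the state, without advancing time (a new reading comes with each control period).
- viewer.capture(name): name is "scene" or "side" or "wrist"; returns a dict with "image" (384x512x3 uint8, blue, green, red), "intrinsics" (3x3 intrinsics, pixels), "D" ([k1, k2, p1, p2, k3] as OpenCV has them; the pictures are not rectified), "camera_from_world" (4x4, takes a point from world to camera coordinates). Camera axes: x right, y up, looking along -z (the intrinsics and any distortion apply to the point x, -y, -z); pixel columns grow to the right and rows downward; lengths in m; the calibration is good to about 2 mm. A picture is of the moment at which its call begins. There is no depth.
- r.close_job(): hands the job in; it is judged then, once.
Trained networks look in the newest picture that a camera, given by its name, has taken for a name from the list of things; names that differ only in an ending like _2 or _b are one class to them, and where a whole thing is asked for, a point or a joint stands for the part that bears it (a point fixed in the world has none). Each returns a list of dicts, best first, with "score" (0 to 1); they miss things now and then, are a little off and sometimes report something else, mostly with a low value. They report only what shows in the picture. A call takes as long as a camera call.
- recognise(label, camera): "box" ([left, top, right, bottom] in pixels, round what is visible of it).
- outline_of(label, camera): "mask" (384x512 bool, what is visible of it) and "box" ([left, top, right, bottom] in pixels, round what is visible of it).
- pinpoint(label, camera): "location" ([row, column] in pixels: a listed point, or the origin of a listed thing).
The state is a dict: "time_s": time; "joints": joint angles; "qd": joint speeds; "joint_torque": joint torques, N m; "tcp_pos": TCP position; "eef_rot": TCP orientation; "contact_force": force on the tool from outside, world axes, zero at the start; "moment": the same for the moment, N m; "gripper_width": finger opening in m; "gripper_force": force on a finger pad.
Only numpy, scipy, OpenCV 4.12 (cv2) and the standard library are available. Lean on these libraries where they do the work, as an engineer would, in place of code of your own. Each camera call takes 0.05 s, during which the arm holds its last target. There are 200 camera calls.

## Working session

There is one attempt and no reset: what is moved stays moved. The work goes in short steps, Python scripts to look and compute and a tool call to move; the robot and the scene stay as the last step left them, time stands still between calls to the robot, and variables do not carry over. Pictures are saved under pics/ and viewed, at most 10 in all, crops included, and the job is handed in when it is done.

Besides the shell and the picture viewer there is one more tool, called after "Call:" by a JSON object that holds its "op" and its "data". move_arm: Moves the arm, as the interface text tells. Its arguments: {"type":"object","properties":{"targets":{"type":"array","items":{"type":"array"}},"jaw":{"type":"number"},"squeeze":{"type":"number"}},"required":["targets"]}

```bash
ls; mkdir -p pics; cat > h.py <<'E'
import numpy as np, cv2
from scipy.spatial.transform import Rotation as R
from scipy.optimize import least_squares
from plant import r, viewer, recognise, outline_of, pinpoint
def ray(c,px):  # px=(col,row)
    K=np.array(c["intrinsics"],float);D=np.array(c["D"],float);T=np.array(c["camera_from_world"])
    u=cv2.undistortPoints(np.array([[px]],float),K,D)[0,0]
    d=T[:3,:3].T@np.array([u[0],-u[1],-1.]); o=-T[:3,:3].T@T[:3,3]
    return o,d/np.linalg.norm(d)
def atz(c,px,z):
    o,d=ray(c,px); return o+d*(z-o[2])/d[2]
def tri(rs):
    A=sum(np.eye(3)-np.outer(d,d) for o,d in rs); b=sum((np.eye(3)-np.outer(d,d))@o for o,d in rs)
    p=np.linalg.solve(A,b); return p,[np.linalg.norm(np.cross(p-o,d))*1e3 for o,d in rs]
def proj(c,P):
    K=np.array(c["intrinsics"],float);D=np.array(c["D"],float);T=np.array(c["camera_from_world"])
    p=(T[:3,:3]@np.atleast_2d(P).T).T+T[:3,3]; p=p*[1,-1,-1]
    return cv2.projectPoints(p,np.zeros(3),np.zeros(3),K,D)[0][:,0]
def rel(P,Rm,s=None):
    """shift cm, turn rad to reach TCP pos P, rot Rm(3x3) from present state"""
    s=s or r.get_state(); R0=R.from_euler('xyz',s["eef_rot"],degrees=True)
    return np.round(R0.inv().apply(np.array(P)-s["tcp_pos"])*100,2), np.round((R0.inv()*Rm).as_rotvec(),3)
E
python3 - <<'E'
from h import *
np.set_printoptions(precision=4,suppress=True)
print({k:np.round(v,3) for k,v in r.get_state().items()})
C={}
for n in("scene","side","wrist"):
    C[n]=viewer.capture(n); cv2.imwrite(f"pics/{n}0.png",C[n]["image"])
L=["basin","rack","bin_mount","bin_rim","bin_grip","corn_cob","melon_rind","broccoli_stalk","tumbler","spatula","spoon"]
for l in L:
    rs=[]
    for n in C:
        q=pinpoint(l,n)
        if q:
            rc=q[0]["location"]; print(l,n,np.round(rc),round(q[0]["score"],2)); 
            if q[0]["score"]>.4: rs.append(ray(C[n],(rc[1],rc[0])))
    if len(rs)>1: print("   ",*tri(rs))
a=[cv2.imread(f"pics/{n}0.png") for n in("scene","side")]
E
```

```text
pics
{'time_s': np.float64(0.0), 'joints': array([-51.216,  20.592,   0.635,  -0.018, -70.135, -16.508]), 'qd': array([ 0.061, -0.007, -0.028,  0.062,  0.008, -0.044]), 'joint_torque': array([  0.001, -58.272,  29.305,   6.998,   0.007,  -0.   ]), 'tcp_pos': array([ 0.256, -0.624,  0.226]), 'eef_rot': array([ 179.907,   -0.01 , -157.73 ]), 'contact_force': array([-0.008,  0.782,  0.038]), 'moment': array([-0.001,  0.005, -0.002]), 'gripper_force': np.float64(0.0), 'gripper_width': np.float64(0.088)}
rack scene [248. 213.] 0.79
rack side [189. 182.] 0.61
    [0.5534 0.0108 0.2516] [np.float64(1.492996616959647), np.float64(1.492996616959768)]
bin_mount scene [255. 193.] 0.6
bin_rim scene [229. 174.] 0.78
bin_rim side [163. 176.] 0.73
    [0.5431 0.0874 0.1797] [np.float64(2.6870747981505767), np.float64(2.6870747981506398)]
bin_grip scene [248. 164.] 0.79
bin_grip side [169. 158.] 0.8
    [0.5129 0.083  0.1746] [np.float64(1.4765103250925218), np.float64(1.4765103250925533)]
corn_cob scene [266. 318.] 0.93
corn_cob side [273. 244.] 0.65
    [ 0.6195 -0.1176  0.2551] [np.float64(1.1240817823469567), np.float64(1.1240817823470193)]
melon_rind scene [145. 160.] 0.86
melon_rind side [ 87. 212.] 0.62
    [0.6223 0.1718 0.2461] [np.float64(1.5276728605488727), np.float64(1.5276728605487002)]
broccoli_stalk scene [202. 242.] 0.71
broccoli_stalk side [176. 227.] 0.92
    [0.6208 0.0126 0.273 ] [np.float64(3.164210456538385), np.float64(3.1642104565384024)]
tumbler scene [107. 225.] 0.86
tumbler side [ 96. 289.] 0.83
    [0.7397 0.1446 0.2255] [np.float64(0.403217056574354), np.float64(0.4032170565746581)]
spatula scene [190. 320.] 0.67
spatula side [223. 310.] 0.87
    [ 0.7323 -0.0535  0.1894] [np.float64(2.7984105172334663), np.float64(2.7984105172335414)]
spoon scene [166. 338.] 0.76
spoon side [213. 343.] 0.87
    [ 0.7807 -0.0514  0.1994] [np.float64(0.15722472009514799), np.float64(0.15722472009500327)]
```

View pics/scene0.png

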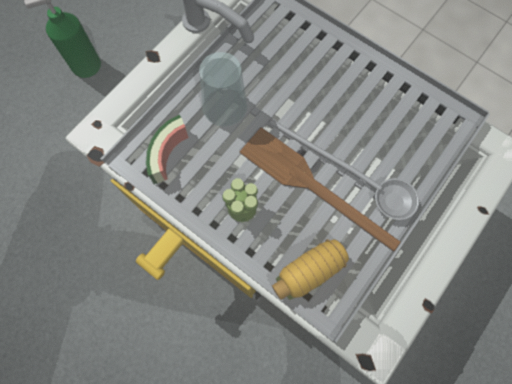

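View pics/side0.png

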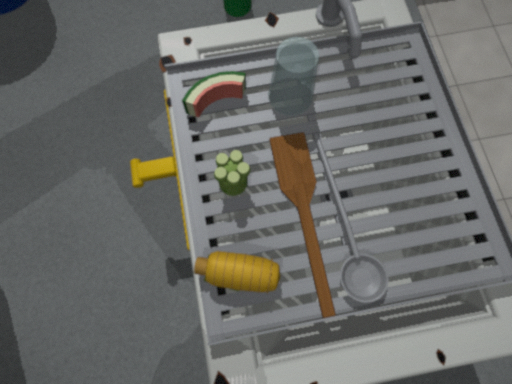

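The scene picture shows the grip at (165,248), the melon at (165,147), the broccoli at (241,202) and the corn at (312,270), with the tumbler and utensils behind. The side picture agrees. Next I compute orientations and positions, using the known heights.

```bash
python3 - <<'E'
from h import *
np.set_printoptions(precision=4,suppress=True)
C={n:viewer.capture(n) for n in("scene","side")}
for n,pl in(("scene",[(105,167),(322,343)]),("side",[(168,68),(213,343)])):
    a,b=[atz(C[n],p,.226) for p in pl]; d=a-b; print(n,"rack corners",a,b,np.linalg.norm(d),"yaw",np.degrees(np.arctan2(-d[0],d[1])))
Z=dict(rack=.226,bin_grip=.185,bin_rim=.192,corn_cob=.2495,melon_rind=.245,broccoli_stalk=.258,tumbler=.226)
for l,z in Z.items():
    for n in C:
        q=pinpoint(l,n)
        if q: rc=q[0]["location"]; print(l,n,atz(C[n],(rc[1],rc[0]),z),q[0]["score"])
for l,z in(("corn_cob",.245),("melon_rind",.255),("broccoli_stalk",.258),("bin_grip",.185)):
    for n in C:
        q=outline_of(l,n)
        if not q: continue
        m=q[0]["mask"]; ys,xs=np.nonzero(m)
        P=np.array([atz(C[n],(x,y),z)[:2] for x,y in zip(xs,ys)][::2])
        rc=cv2.minAreaRect((P*1000).astype(np.float32)); mu=P.mean(0); w,v=np.linalg.eigh(np.cov(P.T)); 
        print(l,n,"mean",mu,"rect",np.round(rc[0]),np.round(rc[1]),round(rc[2]),"major yaw",np.degrees(np.arctan2(v[1,1],v[0,1])))
for n in C: print(n,ray(C[n],(256,192)))
E
```

```text
scene rack corners [0.5488 0.2229 0.226 ] [ 0.5461 -0.1814  0.226 ] 0.4042822196492855 yaw -0.38019716688691696
side rack corners [0.5571 0.2314 0.226 ] [ 0.5636 -0.1948  0.226 ] 0.4263029833560505 yaw 0.8719677563771594
rack side [0.5535 0.0186 0.226 ] 0.77
bin_grip scene [0.5109 0.079  0.185 ] 0.65
bin_grip side [0.5098 0.0752 0.185 ] 0.83
bin_rim scene [0.5423 0.0829 0.192 ] 0.84
bin_rim side [0.5487 0.0798 0.192 ] 0.86
corn_cob scene [ 0.6207 -0.1144  0.2495] 0.85
corn_cob side [ 0.6191 -0.1224  0.2495] 0.57
melon_rind scene [0.6175 0.169  0.245 ] 0.62
melon_rind side [0.6246 0.1651 0.245 ] 0.6
broccoli_stalk scene [0.6279 0.0185 0.258 ] 0.57
broccoli_stalk side [0.6184 0.0166 0.258 ] 0.96
tumbler scene [0.7425 0.1498 0.226 ] 0.63
tumbler side [0.738  0.1448 0.226 ] 0.74
corn_cob scene mean [ 0.6123 -0.1119] rect [ 611. -111.] [ 48. 114.] 74 major yaw 161.60702134953635
corn_cob side mean [ 0.6119 -0.1131] rect [ 609. -113.] [ 46. 114.] 71 major yaw 161.29528513155782
melon_rind scene mean [0.6215 0.1614] rect [622. 161.] [111.  49.] 15 major yaw -159.96294364340343
melon_rind side mean [0.6226 0.1575] rect [623. 157.] [108.  58.] 16 major yaw -159.467017254024
broccoli_stalk scene mean [0.6273 0.0213] rect [628.  24.] [63. 49.] 38 major yaw -138.82545799462522
broccoli_stalk side mean [0.6264 0.0202] rect [627.  22.] [48. 66.] 16 major yaw 88.54213982709973
bin_grip scene mean [0.5239 0.0719] rect [509.  77.] [ 78. 288.] 0 major yaw 92.80323085171509
bin_grip side mean [0.5081 0.0765] rect [507.  67.] [ 74. 226.] 0 major yaw 106.10697240610341
scene (array([ 0.4936, -0.1049,  0.8374]), array([ 0.2561,  0.1914, -0.9475]))
side (array([ 0.6163, -0.1816,  0.7666]), array([ 0.0713,  0.3118, -0.9475]))
```

```bash
cat >> h.py <<'E'
def down(yaw,tilt=0): return R.from_euler('z',yaw,degrees=True)*R.from_euler('x',180,degrees=True)
def plan(*wps,s=None,v=58,w=10.):
    """wps: (x,y,z,yaw); prints rows per call, chained"""
    s=s or r.get_state(); p=np.array(s["tcp_pos"],float); Q=R.from_euler('xyz',s["eef_rot"],degrees=True)
    rows=[]
    for x,y,z,yaw in wps:
        t=np.array([x,y,z]); Qt=down(yaw); rv=(Q.inv()*Qt).as_rotvec()
        n=max(1,int(np.ceil(max(np.linalg.norm(t-p)*1e3/v,np.degrees(np.linalg.norm(rv))/w))))
        rows+=[(p+(t-p)*k/n,Q*R.from_rotvec(rv*k/n)) for k in range(1,n+1)]; p,Q=t,Qt
    p=np.array(s["tcp_pos"],float); Q=R.from_euler('xyz',s["eef_rot"],degrees=True)
    for i in range(0,len(rows),5):
        g=rows[i:i+5]
        print([[[round(float(a),1) for a in Q.inv().apply(P-p)*100],[round(float(a),2) for a in (Q.inv()*q).as_rotvec()]] for P,q in g])
        p,Q=g[-1]
E
python3 - <<'E'
from h import *
plan((.40,-.25,.31,-170),(.505,.077,.29,-180),(.505,.077,.25,-180))
E
```

```text
[[[-3.4, 3.7, -1.0], [-0.0, 0.0, 0.03]], [[-6.9, 7.3, -2.1], [-0.0, 0.0, 0.05]], [[-10.3, 11.0, -3.1], [-0.0, 0.0, 0.08]], [[-13.8, 14.6, -4.2], [-0.0, 0.0, 0.11]], [[-17.2, 18.3, -5.2], [-0.0, 0.0, 0.13]]]
[[[-2.9, 4.1, -1.0], [-0.0, 0.0, 0.03]], [[-5.8, 8.2, -2.1], [-0.0, 0.0, 0.05]], [[-8.8, 12.2, -3.1], [-0.0, 0.0, 0.08]], [[-11.8, 17.1, -2.8], [-0.0, 0.0, 0.11]], [[-14.9, 21.9, -2.5], [-0.0, 0.0, 0.14]]]
[[[-2.4, 5.2, 0.3], [-0.0, -0.0, 0.03]], [[-4.7, 10.4, 0.7], [-0.0, -0.0, 0.06]], [[-7.1, 15.6, 1.0], [-0.0, -0.0, 0.09]], [[-9.5, 20.8, 1.3], [-0.0, -0.0, 0.12]], [[-9.5, 20.8, 5.3], [0.0, -0.0, 0.12]]]
```

Call:
{"op": "move_arm", "data": {"targets": [[[-3.4,3.7,-1.0],[0,0,0.03]],[[-6.9,7.3,-2.1],[0,0,0.05]],[[-10.3,11.0,-3.1],[0,0,0.08]],[[-13.8,14.6,-4.2],[0,0,0.11]],[[-17.2,18.3,-5.2],[0,0,0.13]]]}}

```text
time_s: 3.62
tcp_pos: [0.3461, -0.3886, 0.2791]
eef_rot: [-180.0, 0.0, -165.2]
contact_force: [0.2, 1.0, 0.3]
gripper_width: 0.088
gripper_force: 0.0
```

Call:
{"op": "move_arm", "data": {"targets": [[[-2.9,4.1,-1.0],[0,0,0.03]],[[-5.8,8.2,-2.1],[0,0,0.05]],[[-8.8,12.2,-3.1],[0,0,0.08]],[[-11.8,17.1,-2.8],[0,0,0.11]],[[-14.9,21.9,-2.5],[0,0,0.14]]]}}

```text
time_s: 4.25
tcp_pos: [0.4339, -0.1385, 0.3041]
eef_rot: [180.0, 0.1, -173.3]
contact_force: [1.0, 0.1, 0.3]
gripper_width: 0.0878
gripper_force: 0.0
```

Call:
{"op": "move_arm", "data": {"targets": [[[-2.4,5.2,0.3],[0,0,0.03]],[[-4.7,10.4,0.7],[0,0,0.06]],[[-7.1,15.6,1.0],[0,0,0.09]],[[-9.5,20.8,1.3],[0,0,0.12]],[[-9.5,20.8,5.3],[0,0,0.12]]]}}

```text
time_s: 4.88
tcp_pos: [0.5058, 0.0815, 0.252]
eef_rot: [179.9, 0.3, -179.9]
contact_force: [0.4, 0.1, -1.7]
gripper_width: 0.0873
gripper_force: 0.0
```

```bash
python3 - <<'E'
from h import *
np.set_printoptions(precision=4,suppress=True)
s=r.get_state();print(s["tcp_pos"],s["eef_rot"],s["joints"])
c=viewer.capture("wrist"); cv2.imwrite("pics/w1.png",c["image"])
for l,z in(("bin_grip",.185),("bin_rim",.192),("broccoli_stalk",.258)):
    q=pinpoint(l,"wrist")
    if q: rc=q[0]["location"]; print(l,rc,atz(c,(rc[1],rc[0]),z),q[0]["score"])
plan((.505,.077,.17,-180))
E
```

```text
[0.5058 0.0815 0.252 ] [ 179.8852    0.2801 -179.8617] [  31.1695    3.9342  -17.4627    0.0495  -68.3039 -121.0491]
bin_grip [213.3, 248.5] [0.5101 0.0784 0.185 ] 0.71
bin_rim [257.1, 247.7] [0.5442 0.0778 0.192 ] 0.86
[[[-0.1, -0.0, 4.1], [-0.0, -0.0, -0.0]], [[-0.2, -0.0, 8.1], [-0.0, -0.0, -0.0]]]
```

View pics/w1.png

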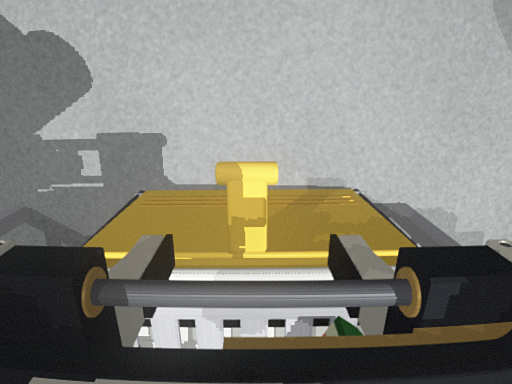

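The wrist picture shows the tongue centred between the fingers, at columns 230–268. I'll go down and grip.

Call:
{"op": "move_arm", "data": {"targets": [[[0,0.1,4.1],[0,0,0]],[[0,0.1,7.0],[0,0,0]],[[0,0.1,8.2],[0,0,0]],[[0,0.1,8.2],[0,0,0]]]}}

```text
time_s: 5.58
tcp_pos: [0.5038, 0.0782, 0.1695]
eef_rot: [-180.0, 0.0, 179.9]
contact_force: [0.5, -0.0, 0.7]
gripper_width: 0.0874
gripper_force: 0.0
```

Call:
{"op": "move_arm", "data": {"targets": [[[0,0,0],[0,0,0]],[[0,0,0],[0,0,0]],[[0,0,0],[0,0,0]],[[0,0,0],[0,0,0]],[[0,0,0],[0,0,0]]], "jaw": 2.4, "squeeze": 20}}

```text
time_s: 6.2
tcp_pos: [0.5033, 0.0786, 0.1686]
eef_rot: [-180.0, -0.0, 179.9]
contact_force: [0.8, -0.0, 0.8]
gripper_width: 0.0429
gripper_force: 0.0
```

Call:
{"op": "move_arm", "data": {"targets": [[[0,0,0],[0,0,0]],[[0,0,0],[0,0,0]],[[0,0,0],[0,0,0]]], "jaw": 2.4}}

```text
time_s: 6.58
tcp_pos: [0.5033, 0.0785, 0.1685]
eef_rot: [-180.0, -0.0, 179.9]
contact_force: [-0.4, -0.8, -0.6]
gripper_width: 0.0299
gripper_force: 20.0
```

Call:
{"op": "move_arm", "data": {"targets": [[[1.3,0,0.4],[0,0,0]],[[2.5,0,0.9],[0,0,0]],[[3.7,0,1.4],[0,0,0]],[[4.9,0,2.1],[0,0,0]],[[6.0,0,2.9],[0,0,0]]]}}

```text
time_s: 7.2
tcp_pos: [0.4446, 0.078, 0.1401]
eef_rot: [-179.9, 0.2, 180.0]
contact_force: [9.8, -9.0, -2.9]
gripper_width: 0.0301
gripper_force: 25.8
```

Call:
{"op": "move_arm", "data": {"targets": [[[1.0,0,0.8],[0,0,0]],[[2.0,0,1.7],[0,0,0]],[[2.9,0,2.7],[0,0,0]],[[3.6,0,3.5],[0,0,0]],[[4.1,0,4.2],[0,0,0]]]}}

```text
time_s: 7.82
tcp_pos: [0.4084, 0.0779, 0.0993]
eef_rot: [-179.9, 0.6, -179.8]
contact_force: [39.5, -30.0, -14.7]
gripper_width: 0.0302
gripper_force: 41.9
```

```bash
python3 - <<'E'
from h import *
np.set_printoptions(precision=4,suppress=True)
s=r.get_state();print(s["tcp_pos"],s["contact_force"],s["gripper_width"])
c=viewer.capture("side"); cv2.imwrite("pics/s2.png",c["image"])
E
```

```text
[0.4084 0.0779 0.0993] [ 39.5427 -29.9797 -14.7156] 0.0301618972140056
```

View pics/s2.png

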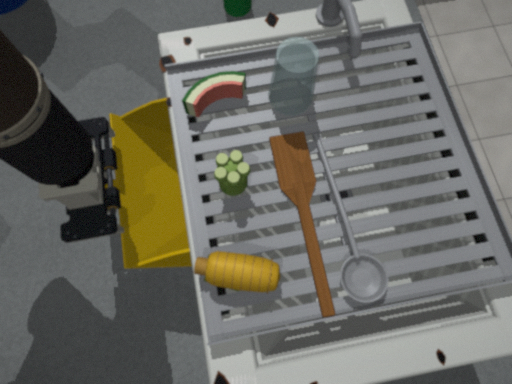

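The side picture shows the bin out at its stop, with the mouth spanning columns 112–190 and rows 100–268. I'll release it and go to the melon.

Call:
{"op": "move_arm", "data": {"targets": [[[-0.4,0,-0.3],[0,0,0]],[[-0.4,0,-0.3],[0,0,0]],[[-0.4,0,-0.3],[0,0,0]],[[-0.4,0,-0.3],[0,0,0]]], "jaw": 7.0}}

```text
time_s: 8.38
tcp_pos: [0.4054, 0.0783, 0.1002]
eef_rot: [-180.0, -0.1, 179.9]
contact_force: [-0.0, -0.1, 0.0]
gripper_width: 0.0644
gripper_force: 0.0
```

```bash
python3 - <<'E'
from h import *
s=r.get_state();print(s["tcp_pos"],s["contact_force"],s["gripper_width"])
plan((.405,.078,.31,-180),(.619,.166,.30,-160))
E
```

```text
[0.40536539 0.07826933 0.10022072] [-0.00119736 -0.11783245  0.01150468] 0.06444241449435559
[[[0.0, -0.0, -5.2], [-0.0, -0.0, -0.0]], [[0.0, -0.0, -10.5], [-0.0, -0.0, -0.0]], [[0.1, -0.0, -15.7], [-0.0, -0.0, -0.0]], [[0.1, -0.0, -21.0], [-0.0, -0.0, -0.0]], [[-5.3, 2.2, -20.7], [-0.0, -0.0, -0.09]]]
[[[-5.5, 1.7, 0.3], [0.0, 0.0, -0.09]], [[-11.0, 3.5, 0.5], [0.0, 0.0, -0.17]], [[-16.6, 5.2, 0.8], [-0.0, 0.0, -0.26]]]
```

Call:
{"op": "move_arm", "data": {"targets": [[[0,0,-5.2],[0,0,0]],[[0,0,-10.5],[0,0,0]],[[0,0,-15.7],[0,0,0]],[[0.1,0,-21.0],[0,0,0]],[[-5.3,2.2,-20.7],[0,0,-0.09]]], "jaw": 5.2}}

```text
time_s: 9.0
tcp_pos: [0.4597, 0.1008, 0.3149]
eef_rot: [179.6, 0.7, -174.7]
contact_force: [0.3, 1.3, 0.5]
gripper_width: 0.052
gripper_force: 0.0
```

Call:
{"op": "move_arm", "data": {"targets": [[[-5.5,1.7,0.3],[0,0,-0.09]],[[-11.0,3.5,0.5],[0,0,-0.17]],[[-16.6,5.2,0.8],[0,0,-0.26]],[[-16.6,5.2,0.8],[0,0,-0.26]]]}}

```text
time_s: 9.5
tcp_pos: [0.6216, 0.1681, 0.2946]
eef_rot: [-179.9, -0.4, -160.0]
contact_force: [-1.3, -0.0, -0.8]
gripper_width: 0.0525
gripper_force: 0.0
```

```bash
python3 - <<'E'
from h import *
np.set_printoptions(precision=4,suppress=True)
c=viewer.capture("wrist"); cv2.imwrite("pics/w3.png",c["image"])
s=r.get_state();print(s["tcp_pos"],s["eef_rot"],s["joints"],s["gripper_width"])
for l,z in(("melon_rind",.245),):
    q=pinpoint(l,"wrist")
    if q: rc=q[0]["location"]; print(l,rc,atz(c,(rc[1],rc[0]),z),q[0]["score"])
    q=outline_of(l,"wrist")
    if q:
        ys,xs=np.nonzero(q[0]["mask"]);P=np.array([atz(c,(x,y),.26)[:2] for x,y in zip(xs,ys)][::5]);print(cv2.minAreaRect((P*1000).astype(np.float32)))
E
```

```text
[0.6203 0.1674 0.2961] [-179.9599   -0.3439 -160.04  ] [  32.453    15.7836    2.8864   -0.0361  -77.4472 -102.485 ] 0.05191128914726156
melon_rind [215.6, 253.1] [0.6196 0.1677 0.245 ] 0.72
((616.6426391601562, 159.1470947265625), (99.51311492919922, 36.32815933227539), 16.83625602722168)
```

View pics/w3.png

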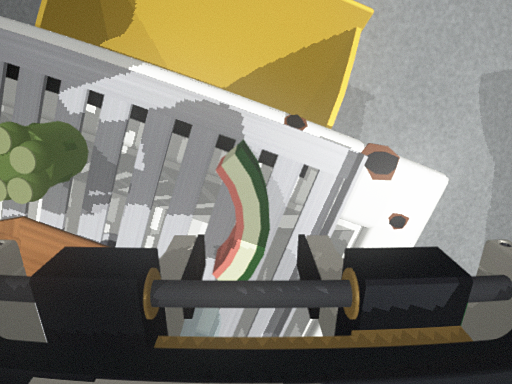

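The wrist picture shows the melon centred between the fingers at about (253,215), with the rack upstand right of column 330. I'll descend with a narrower opening.

Call:
{"op": "move_arm", "data": {"targets": [[[0,0,0],[0,0,0]],[[0,0,2.5],[0,0,0]],[[0,0,5.0],[0,0,0]],[[0,0,6.2],[0,0,0]],[[0,0,6.2],[0,0,0]]], "jaw": 4.4}}

```text
time_s: 10.28
tcp_pos: [0.6196, 0.1669, 0.2379]
eef_rot: [-180.0, -0.0, -160.0]
contact_force: [-0.1, 0.4, -0.8]
gripper_width: 0.0439
gripper_force: 0.0
```

Call:
{"op": "move_arm", "data": {"targets": [[[0,0,0],[0,0,0]],[[0,0,0],[0,0,0]],[[0,0,0],[0,0,0]],[[0,0,0],[0,0,0]]], "jaw": 1.0, "squeeze": 15}}

```text
time_s: 10.78
tcp_pos: [0.6204, 0.1673, 0.2383]
eef_rot: [180.0, 0.1, -160.0]
contact_force: [-0.9, 0.9, 4.4]
gripper_width: 0.0232
gripper_force: 14.6
```

Call:
{"op": "move_arm", "data": {"targets": [[[0,0,-1.5],[0,0,0]],[[0,0,-4.5],[0,0,0]],[[0,0,-8.0],[0,0,0]],[[0,0,-8.0],[0,0,0]]]}}

```text
time_s: 11.28
tcp_pos: [0.6214, 0.1674, 0.3216]
eef_rot: [180.0, 0.3, -160.0]
contact_force: [0.6, 0.4, -1.9]
gripper_width: 0.0234
gripper_force: 14.4
```

```bash
python3 - <<'E'
from h import *
s=r.get_state();print(s["tcp_pos"],s["contact_force"],s["gripper_width"],s["eef_rot"])
plan((.489,.145,.32,-90),(.489,.145,.205,-90))
E
```

```text
[0.62139212 0.16738674 0.32164742] [ 0.60306811  0.36256721 -1.92367654] 0.023353992776383652 [ 179.99263492    0.32909797 -160.0093037 ]
[[[1.7, 0.3, 0.0], [-0.0, 0.0, -0.15]], [[3.3, 0.6, 0.0], [-0.0, 0.0, -0.31]], [[5.0, 0.9, 0.0], [-0.0, 0.0, -0.46]], [[6.6, 1.2, 0.0], [-0.0, 0.0, -0.61]], [[8.3, 1.5, 0.1], [-0.0, 0.0, -0.76]]]
[[[1.0, 1.4, 0.0], [-0.0, 0.0, -0.15]], [[2.0, 2.7, 0.0], [-0.0, 0.0, -0.31]], [[2.9, 4.1, 0.1], [-0.0, 0.0, -0.46]], [[3.0, 4.1, 5.8], [-0.0, 0.0, -0.46]], [[3.0, 4.1, 11.6], [-0.0, 0.0, -0.46]]]
```

Call:
{"op": "move_arm", "data": {"targets": [[[1.7,0.3,0],[0,0,-0.15]],[[3.3,0.6,0],[0,0,-0.31]],[[5.0,0.9,0],[0,0,-0.46]],[[6.6,1.2,0],[0,0,-0.61]],[[8.3,1.5,0.1],[0,0,-0.76]]]}}

```text
time_s: 11.9
tcp_pos: [0.5362, 0.1526, 0.3163]
eef_rot: [180.0, -0.0, -116.2]
contact_force: [-0.7, -0.1, -1.5]
gripper_width: 0.023
gripper_force: 14.4
```

Call:
{"op": "move_arm", "data": {"targets": [[[1.0,1.4,0],[0,0,-0.15]],[[2.0,2.7,0],[0,0,-0.31]],[[2.9,4.1,0.1],[0,0,-0.46]],[[3.0,4.1,5.6],[0,0,-0.46]],[[3.0,4.1,11.0],[0,0,-0.46]]]}}

```text
time_s: 12.52
tcp_pos: [0.4866, 0.1443, 0.2059]
eef_rot: [-179.9, 0.1, -90.1]
contact_force: [0.3, 0.4, -0.8]
gripper_width: 0.0229
gripper_force: 14.4
```

Call:
{"op": "move_arm", "data": {"targets": [[[0,0,3.5],[0,0,0]],[[0,0,3.5],[0,0,0]]]}}

```text
time_s: 12.78
tcp_pos: [0.4851, 0.1431, 0.1693]
eef_rot: [179.7, -0.2, -90.1]
contact_force: [-0.6, 0.7, -0.8]
gripper_width: 0.0225
gripper_force: 14.4
```

Call:
{"op": "move_arm", "data": {"targets": [[[0,0,0],[0,0,0]],[[0,0,0],[0,0,0]],[[0,0,0],[0,0,0]],[[0,0,0],[0,0,0]]], "jaw": 4.8}}

```text
time_s: 13.28
tcp_pos: [0.4871, 0.1445, 0.1723]
eef_rot: [-179.9, 0.0, -90.1]
contact_force: [-0.4, -0.2, 0.8]
gripper_width: 0.0472
gripper_force: 0.0
```

```bash
python3 - <<'E'
from h import *
s=r.get_state();print(s["tcp_pos"],s["contact_force"],s["gripper_width"],s["eef_rot"],s["joints"])
plan((.489,.145,.31,-90),(.622,.017,.31,-90))
E
```

```text
[0.48713854 0.14445657 0.17225784] [-0.43598253 -0.24018295  0.79192673] 0.047157870031354035 [-1.79941191e+02  4.27841759e-02 -9.01117608e+01] [ 3.86977736e+01  7.31344083e+00 -2.46207736e+01  4.14966931e-03
 -5.79931453e+01 -3.88117536e+01]
[[[-0.0, -0.1, -4.6], [-0.0, 0.0, -0.0]], [[-0.0, -0.1, -9.2], [-0.0, 0.0, -0.0]], [[-0.1, -0.2, -13.8], [-0.0, 0.0, -0.0]], [[3.1, -3.5, -13.8], [-0.0, 0.0, -0.0]], [[6.3, -6.9, -13.8], [-0.0, 0.0, -0.0]]]
[[[3.2, -3.3, -0.0], [0.0, 0.0, 0.0]], [[6.4, -6.6, -0.0], [0.0, 0.0, 0.0]]]
```

Call:
{"op": "move_arm", "data": {"targets": [[[0,0,-4.6],[0,0,0]],[[0,0,-9.2],[0,0,0]],[[0,0,-13.8],[0,0,0]],[[3.1,-3.5,-13.8],[0,0,0]],[[6.3,-6.9,-13.8],[0,0,0]]], "jaw": 7.4}}

```text
time_s: 13.9
tcp_pos: [0.5566, 0.081, 0.3109]
eef_rot: [-179.9, 0.1, -90.0]
contact_force: [0.1, 0.5, -0.0]
gripper_width: 0.074
gripper_force: 0.0
```

Call:
{"op": "move_arm", "data": {"targets": [[[3.2,-3.3,0],[0,0,0]],[[6.4,-6.6,0],[0,0,0]],[[6.4,-6.6,0],[0,0,0]]]}}

```text
time_s: 14.28
tcp_pos: [0.6229, 0.0149, 0.3083]
eef_rot: [179.9, -0.0, -90.3]
contact_force: [-0.7, 0.5, -1.6]
gripper_width: 0.074
gripper_force: 0.0
```

```bash
python3 - <<'E'
from h import *
np.set_printoptions(precision=4,suppress=True)
c=viewer.capture("wrist"); cv2.imwrite("pics/w4.png",c["image"])
d=viewer.capture("side")
s=r.get_state();print(s["tcp_pos"],s["eef_rot"],s["gripper_width"])
for l,z in(("broccoli_stalk",.258),("melon_rind",.1)):
  for n,cc in (("wrist",c),("side",d)):
    q=pinpoint(l,n)
    if q: rc=q[0]["location"]; print(l,n,rc,atz(cc,(rc[1],rc[0]),z),q[0]["score"])
E
```

```text
[0.6216 0.0166 0.3091] [179.9488  -0.0057 -90.1859] 0.07420584337683694
broccoli_stalk wrist [218.3, 244.1] [0.6274 0.015  0.258 ] 0.58
broccoli_stalk side [176.0, 227.8] [0.6205 0.0162 0.258 ] 0.96
```

View pics/w4.png

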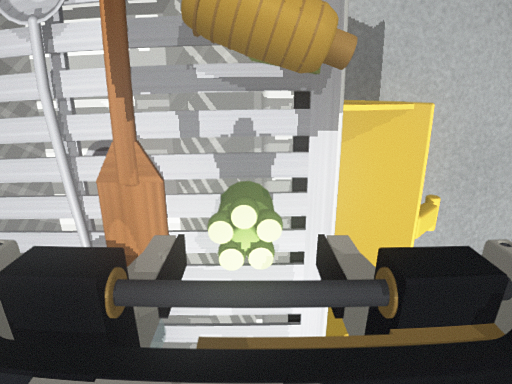

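The wrist picture shows the broccoli centred at (245,225), between the finger inner faces at columns 183 and 318. The spatula is left of column 167 and lies low, below the tips. I'll descend and grip.

Call:
{"op": "move_arm", "data": {"targets": [[[0.1,-0.2,2.5],[0,0,0]],[[0.1,-0.2,5.0],[0,0,0]],[[0.1,-0.2,6.8],[0,0,0]],[[0.1,-0.2,6.8],[0,0,0]]], "jaw": 6.8}}

```text
time_s: 15.08
tcp_pos: [0.6225, 0.0166, 0.2407]
eef_rot: [179.9, -0.0, -90.1]
contact_force: [-0.5, 1.0, 0.6]
gripper_width: 0.0681
gripper_force: 0.0
```

Call:
{"op": "move_arm", "data": {"targets": [[[0,0,0],[0,0,0]],[[0,0,0],[0,0,0]],[[0,0,0],[0,0,0]],[[0,0,0],[0,0,0]]], "jaw": 3.0, "squeeze": 15}}

```text
time_s: 15.58
tcp_pos: [0.6244, 0.016, 0.2427]
eef_rot: [-179.9, 0.0, -90.1]
contact_force: [1.2, 0.3, 5.7]
gripper_width: 0.0476
gripper_force: 15.0
```

Call:
{"op": "move_arm", "data": {"targets": [[[0,0,-1.5],[0,0,0]],[[0,0,-4.0],[0,0,0]],[[0,0,-6.0],[0,0,0]],[[0,0,-6.0],[0,0,0]]]}}

```text
time_s: 16.08
tcp_pos: [0.6241, 0.0161, 0.3034]
eef_rot: [-179.9, 0.0, -90.1]
contact_force: [0.3, 0.0, -1.4]
gripper_width: 0.0477
gripper_force: 15.0
```

```bash
python3 - <<'E'
from h import *
s=r.get_state();print(s["tcp_pos"],s["contact_force"],s["gripper_width"],s["eef_rot"])
plan((.485,.072,.30,-90),(.485,.072,.185,-90))
E
```

```text
[0.62410839 0.0160851  0.3034047 ] [ 0.25648885  0.03125212 -1.37384523] 0.0477162458667468 [-1.79857413e+02  4.25303350e-02 -9.01187027e+01]
[[[-1.9, 4.6, 0.1], [-0.0, 0.0, -0.0]], [[-3.7, 9.3, 0.2], [-0.0, 0.0, -0.0]], [[-5.6, 13.9, 0.3], [-0.0, 0.0, -0.0]], [[-5.6, 13.9, 6.1], [-0.0, 0.0, -0.0]], [[-5.6, 14.0, 11.8], [-0.0, 0.0, -0.0]]]
```

Call:
{"op": "move_arm", "data": {"targets": [[[-1.9,4.6,0],[0,0,0]],[[-3.7,9.3,0],[0,0,0]],[[-5.6,14.1,0],[0,0,0]],[[-5.6,14.1,6.0],[0,0,0]],[[-5.6,14.1,11.5],[0,0,0]]]}}

```text
time_s: 16.7
tcp_pos: [0.4815, 0.0726, 0.1853]
eef_rot: [-179.9, 0.1, -90.1]
contact_force: [1.6, 0.2, -2.8]
gripper_width: 0.0478
gripper_force: 15.0
```

Call:
{"op": "move_arm", "data": {"targets": [[[0,0,0],[0,0,0]],[[0,0,0],[0,0,0]],[[0,0,0],[0,0,0]],[[0,0,0],[0,0,0]]], "jaw": 6.2}}

```text
time_s: 17.2
tcp_pos: [0.4836, 0.0726, 0.1881]
eef_rot: [-179.9, 0.1, -90.1]
contact_force: [-0.4, 0.9, -0.1]
gripper_width: 0.0617
gripper_force: 0.0
```

```bash
python3 - <<'E'
from h import *
s=r.get_state();print(s["tcp_pos"],s["contact_force"],s["gripper_width"],s["eef_rot"])
plan((.484,.072,.31,-90),(.612,-.113,.31,-18.5))
E
```

```text
[0.4836009  0.07258246 0.18805432] [-0.4109172   0.93939298 -0.05898578] 0.06173134013396912 [-1.79867118e+02  6.75259306e-02 -9.01228605e+01]
[[[0.0, -0.0, -4.1], [-0.0, 0.0, -0.0]], [[0.0, -0.0, -8.1], [-0.0, 0.0, -0.0]], [[0.0, -0.1, -12.2], [-0.0, 0.0, -0.0]], [[2.4, -1.7, -12.2], [-0.0, 0.0, -0.16]], [[4.7, -3.3, -12.2], [-0.0, 0.0, -0.31]]]
[[[2.7, -0.8, -0.0], [0.0, 0.0, -0.16]], [[5.4, -1.6, -0.0], [-0.0, 0.0, -0.31]], [[8.1, -2.4, -0.0], [-0.0, 0.0, -0.47]], [[10.8, -3.3, -0.0], [-0.0, 0.0, -0.62]], [[13.5, -4.1, -0.0], [-0.0, 0.0, -0.78]]]
[[[2.5, 1.3, 0.0], [0.0, 0.0, -0.16]]]
```

Call:
{"op": "move_arm", "data": {"targets": [[[0,0,-4.1],[0,0,0]],[[0,0,-8.1],[0,0,0]],[[0,0,-12.2],[0,0,0]],[[2.4,-1.7,-12.2],[0,0,-0.16]],[[4.7,-3.3,-12.2],[0,0,-0.31]]], "jaw": 7.4}}

```text
time_s: 17.82
tcp_pos: [0.5163, 0.0249, 0.3103]
eef_rot: [-179.8, 0.0, -72.0]
contact_force: [-0.9, -0.1, -0.6]
gripper_width: 0.0739
gripper_force: 0.0
```

Call:
{"op": "move_arm", "data": {"targets": [[[2.7,-0.8,0],[0,0,-0.16]],[[5.4,-1.6,0],[0,0,-0.31]],[[8.1,-2.4,0],[0,0,-0.47]],[[10.8,-3.3,0],[0,0,-0.62]],[[13.5,-4.1,0],[0,0,-0.78]]]}}

```text
time_s: 18.45
tcp_pos: [0.5963, -0.0919, 0.3094]
eef_rot: [-180.0, -0.1, -27.4]
contact_force: [-0.1, 0.7, 0.1]
gripper_width: 0.0738
gripper_force: 0.0
```

Call:
{"op": "move_arm", "data": {"targets": [[[2.5,1.3,0],[0,0,-0.16]],[[2.5,1.3,0],[0,0,-0.16]]]}}

```text
time_s: 18.7
tcp_pos: [0.6124, -0.1155, 0.3085]
eef_rot: [180.0, 0.0, -18.6]
contact_force: [-0.5, 0.5, 0.3]
gripper_width: 0.0742
gripper_force: 0.0
```

```bash
python3 - <<'E'
from h import *
np.set_printoptions(precision=4,suppress=True)
c=viewer.capture("wrist"); d=viewer.capture("side")
s=r.get_state();print(s["tcp_pos"],s["eef_rot"],s["gripper_width"])
cv2.imwrite("pics/w5.png",np.hstack([cv2.resize(c["image"],(400,300)),cv2.resize(d["image"],(400,300))]))
q=pinpoint("corn_cob","wrist")
if q: rc=q[0]["location"]; print(rc,atz(c,(rc[1],rc[0]),.2495),q[0]["score"])
q=outline_of("corn_cob","wrist")
if q:
    ys,xs=np.nonzero(q[0]["mask"]);P=np.array([atz(c,(x,y),.25)[:2] for x,y in zip(xs,ys)][::5]);print(cv2.minAreaRect((P*1000).astype(np.float32)))
E
```

```text
[ 0.6116 -0.1142  0.3088] [-179.9895   -0.0057  -18.6577] 0.07405435915278129
[205.4, 247.5] [ 0.6176 -0.116   0.2495] 0.57
((610.5928955078125, -114.1646499633789), (46.23390197753906, 113.25045013427734), 69.45494842529297)
```

View pics/w5.png

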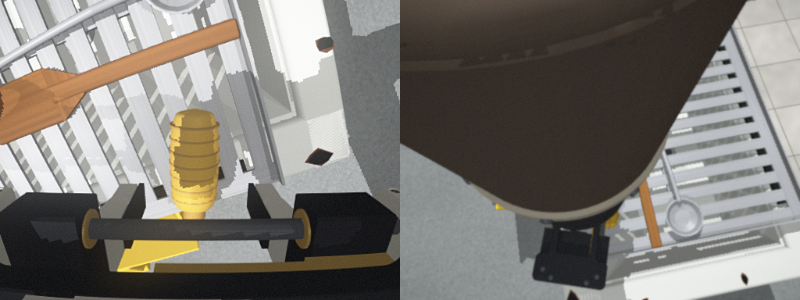

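The corn sits centred between the fingers in the left half, near (193,160), and well aligned. I'll descend and grip.

Call:
{"op": "move_arm", "data": {"targets": [[[0,0,2.5],[0,0,0]],[[0,0,5.0],[0,0,0]],[[0,0,7.5],[0,0,0]],[[0,0,7.5],[0,0,0]]]}}

```text
time_s: 19.4
tcp_pos: [0.6104, -0.1134, 0.2323]
eef_rot: [179.9, 0.2, -18.5]
contact_force: [0.1, 0.1, -0.1]
gripper_width: 0.0739
gripper_force: 0.0
```

Call:
{"op": "move_arm", "data": {"targets": [[[0,0,0],[0,0,0]],[[0,0,0],[0,0,0]],[[0,0,0],[0,0,0]],[[0,0,0],[0,0,0]],[[0,0,0],[0,0,0]]], "jaw": 3.0}}

```text
time_s: 20.02
tcp_pos: [0.612, -0.1141, 0.2343]
eef_rot: [-180.0, -0.1, -18.5]
contact_force: [-1.2, 1.2, 4.7]
gripper_width: 0.0459
gripper_force: 15.0
```

Call:
{"op": "move_arm", "data": {"targets": [[[0,0,-1.5],[0,0,0]],[[0,0,-4.0],[0,0,0]],[[0,0,-7.0],[0,0,0]],[[0,0,-7.0],[0,0,0]]]}}

```text
time_s: 20.52
tcp_pos: [0.6129, -0.1144, 0.3069]
eef_rot: [-179.9, -0.3, -18.5]
contact_force: [-0.7, 0.0, -2.6]
gripper_width: 0.0458
gripper_force: 15.0
```

```bash
python3 - <<'E'
from h import *
s=r.get_state();print(s["tcp_pos"],s["contact_force"],s["gripper_width"],s["eef_rot"])
plan((.484,.007,.30,-90),(.484,.007,.19,-90))
E
```

```text
[ 0.61289409 -0.11440403  0.30689876] [-7.34419840e-01  6.76068998e-04 -2.59791508e+00] 0.04579384619679728 [-179.927785     -0.26484139  -18.49353195]
[[[-2.0, -0.9, 0.1], [-0.0, -0.0, 0.16]], [[-4.0, -1.9, 0.2], [-0.0, -0.0, 0.31]], [[-6.0, -2.8, 0.2], [-0.0, -0.0, 0.47]], [[-8.0, -3.7, 0.3], [-0.0, -0.0, 0.62]], [[-10.0, -4.6, 0.4], [-0.0, -0.0, 0.78]]]
[[[-2.1, 0.8, 0.1], [-0.0, -0.0, 0.16]], [[-4.2, 1.5, 0.2], [-0.0, -0.0, 0.31]], [[-6.2, 2.3, 0.2], [-0.0, -0.0, 0.47]], [[-6.3, 2.3, 5.7], [-0.0, -0.0, 0.47]], [[-6.3, 2.3, 11.2], [-0.0, -0.0, 0.47]]]
```

Call:
{"op": "move_arm", "data": {"targets": [[[-2.0,-0.9,0],[0,0,0.16]],[[-4.0,-1.9,0],[0,0,0.31]],[[-6.0,-2.8,0],[0,0,0.47]],[[-8.0,-3.7,0],[0,0,0.62]],[[-10.0,-4.6,0],[0,0,0.78]]]}}

```text
time_s: 21.15
tcp_pos: [0.5305, -0.0384, 0.303]
eef_rot: [179.9, 0.0, -63.5]
contact_force: [-0.5, 0.2, -1.7]
gripper_width: 0.046
gripper_force: 15.0
```

Call:
{"op": "move_arm", "data": {"targets": [[[-2.1,0.8,0],[0,0,0.16]],[[-4.2,1.5,0],[0,0,0.31]],[[-6.4,2.2,0],[0,0,0.47]],[[-6.6,2.1,5.5],[0,0,0.47]],[[-6.6,2.1,11.2],[0,0,0.47]]]}}

```text
time_s: 21.78
tcp_pos: [0.4828, 0.0111, 0.1908]
eef_rot: [-179.9, 0.1, -90.1]
contact_force: [0.6, 0.3, -1.8]
gripper_width: 0.0457
gripper_force: 15.0
```

Call:
{"op": "move_arm", "data": {"targets": [[[0,0,0],[0,0,0]],[[0,0,0],[0,0,0]],[[0,0,0],[0,0,0]],[[0,0,0],[0,0,0]]], "jaw": 6.0}}

```text
time_s: 22.28
tcp_pos: [0.4839, 0.0109, 0.1932]
eef_rot: [-179.8, 0.1, -90.1]
contact_force: [0.9, 0.5, -0.1]
gripper_width: 0.06
gripper_force: 0.0
```

```bash
python3 - <<'E'
from h import *
s=r.get_state();print(s["tcp_pos"],s["contact_force"],s["gripper_width"],s["eef_rot"])
plan((.484,.01,.30,-90),(.40,.078,.30,-120))
E
```

```text
[0.48387575 0.01091542 0.19315914] [ 0.94007241  0.46679581 -0.07138406] 0.05998861145924349 [-1.79848327e+02  5.75245221e-02 -9.01156176e+01]
[[[0.0, -0.0, -5.3], [-0.0, 0.0, -0.0]], [[0.1, -0.0, -10.7], [-0.0, 0.0, -0.0]], [[-1.6, 2.1, -10.7], [-0.0, 0.0, 0.13]], [[-3.3, 4.2, -10.7], [-0.0, 0.0, 0.26]], [[-5.0, 6.3, -10.7], [-0.0, 0.0, 0.39]]]
[[[-0.8, 2.6, 0.0], [0.0, -0.0, 0.13]]]
```

Call:
{"op": "move_arm", "data": {"targets": [[[0,0,-5.3],[0,0,0]],[[0,0,-10.7],[0,0,0]],[[-1.6,2.1,-10.7],[0,0,0.13]],[[-3.3,4.2,-10.7],[0,0,0.28]],[[-5.0,6.3,-10.7],[0,0,0.45]]], "jaw": 7.5}}

```text
time_s: 22.9
tcp_pos: [0.4196, 0.0611, 0.2995]
eef_rot: [-180.0, 0.1, -116.2]
contact_force: [0.4, 0.6, -0.8]
gripper_width: 0.0749
gripper_force: 0.0
```

```bash
python3 - <<'E'
from h import *
np.set_printoptions(precision=4,suppress=True)
c=viewer.capture("wrist"); d=viewer.capture("scene")
cv2.imwrite("pics/w6.png",np.hstack([cv2.resize(c["image"],(400,300)),cv2.resize(d["image"],(400,300))]))
q=pinpoint("bin_grip","wrist");print(q[:1]); 
if q: rc=q[0]["location"]; print(atz(c,(rc[1],rc[0]),.118))
plan((.405,.078,.28,-180),(.405,.078,.10,-180))
E
```

```text
[{'location': [182.0, 263.2], 'score': 0.97}]
[0.4123 0.0769 0.118 ]
[[[-0.1, 0.3, 0.3], [0.0, 0.0, 0.16]], [[-0.2, 0.6, 0.6], [0.0, 0.0, 0.32]], [[-0.4, 0.9, 0.8], [0.0, 0.0, 0.48]], [[-0.5, 1.2, 1.1], [0.0, 0.0, 0.64]], [[-0.6, 1.5, 1.4], [0.0, 0.0, 0.8]]]
[[[0.1, 0.3, 0.3], [0.0, 0.0, 0.16]], [[0.2, 0.6, 0.6], [0.0, 0.0, 0.32]], [[0.3, 0.6, 5.1], [0.0, 0.0, 0.32]], [[0.3, 0.6, 9.6], [0.0, 0.0, 0.32]], [[0.3, 0.6, 14.1], [0.0, 0.0, 0.32]]]
[[[0.0, -0.0, 4.5], [0.0, 0.0, 0.0]]]
```

View pics/w6.png

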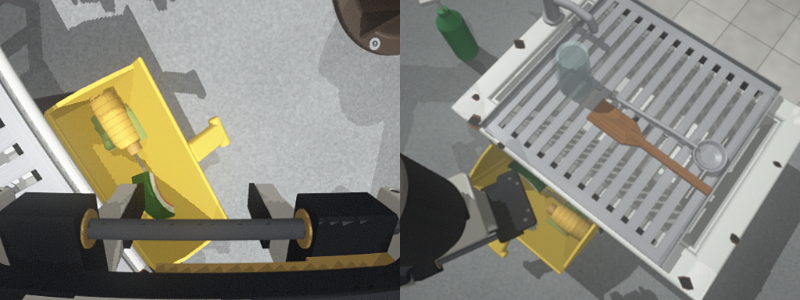

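Both halves show the corn and melon in the bin and the rack cleared of scraps. The broccoli is hidden behind them, and the tumbler, spatula and spoon are unmoved. Now I regrip the tongue.

Call:
{"op": "move_arm", "data": {"targets": [[[-0.1,0.3,0.3],[0,0,0.16]],[[-0.2,0.6,0.6],[0,0,0.32]],[[-0.3,0.9,0.8],[0,0,0.48]],[[-0.4,1.2,1.1],[0,0,0.64]],[[-0.5,1.5,1.4],[0,0,0.8]]]}}

```text
time_s: 23.68
tcp_pos: [0.4093, 0.0717, 0.2849]
eef_rot: [-180.0, 0.0, -161.9]
contact_force: [0.9, -0.7, 0.9]
gripper_width: 0.0749
gripper_force: 0.0
```

Call:
{"op": "move_arm", "data": {"targets": [[[0.1,0.3,0.3],[0,0,0.16]],[[0.1,0.6,0.6],[0,0,0.32]],[[0.1,0.6,5.1],[0,0,0.32]],[[0.1,0.6,8.0],[0,0,0.32]],[[0.1,0.6,8.0],[0,0,0.32]]]}}

```text
time_s: 24.3
tcp_pos: [0.4053, 0.0763, 0.2034]
eef_rot: [-179.9, -0.2, 180.0]
contact_force: [0.0, 0.8, 1.3]
gripper_width: 0.0748
gripper_force: 0.0
```

```bash
python3 - <<'E'
from h import *
np.set_printoptions(precision=4,suppress=True)
c=viewer.capture("wrist"); s=r.get_state();print(s["tcp_pos"],s["eef_rot"],s["gripper_width"])
q=pinpoint("bin_grip","wrist");print(q[:1]); 
if q: rc=q[0]["location"]; print(atz(c,(rc[1],rc[0]),.118))
for l in("broccoli_stalk","corn_cob","melon_rind"):
  for n in("wrist","scene"):print(l,n,[(q["box"],q["score"]) for q in recognise(l,n)[:1]])
plan((.407,.078,.099,-180))
E
```

```text
[0.4063 0.0768 0.2049] [-179.9338   -0.0353  179.9967] 0.0752354357888886
[{'location': [209.0, 251.4], 'score': 0.83}]
[0.4124 0.0752 0.118 ]
broccoli_stalk wrist [([202.9, 310.8, 219.3, 321.8], 0.65)]
broccoli_stalk scene [([210.9, 257.9, 237.9, 278.2], 0.52)]
corn_cob wrist [([166.0, 272.5, 225.4, 319.0], 0.92)]
corn_cob scene [([185.3, 261.8, 245.6, 308.4], 0.98)]
melon_rind wrist [([270.6, 307.8, 335.4, 326.3], 0.94)]
melon_rind scene [([136.7, 204.8, 185.6, 248.4], 0.72)]
[[[-0.0, 0.0, 5.3], [0.0, 0.0, -0.0]], [[-0.1, 0.0, 10.6], [0.0, 0.0, -0.0]]]
```

Call:
{"op": "move_arm", "data": {"targets": [[[-0.2,0.1,5.3],[0,0,0]],[[-0.2,0.1,9.0],[0,0,0]],[[-0.2,0.1,10.5],[0,0,0]],[[-0.2,0.1,10.5],[0,0,0]]]}}

```text
time_s: 25.2
tcp_pos: [0.4075, 0.0779, 0.099]
eef_rot: [-179.9, -0.1, 179.9]
contact_force: [-0.1, -0.4, 0.6]
gripper_width: 0.075
gripper_force: 0.0
```

Call:
{"op": "move_arm", "data": {"targets": [[[0,0,0],[0,0,0]],[[0,0,0],[0,0,0]],[[0,0,0],[0,0,0]],[[0,0,0],[0,0,0]],[[0,0,0],[0,0,0]]], "jaw": 2.4, "squeeze": 25}}

```text
time_s: 25.82
tcp_pos: [0.408, 0.078, 0.0997]
eef_rot: [-180.0, 0.0, 179.9]
contact_force: [4.9, -15.7, 0.8]
gripper_width: 0.0306
gripper_force: 9.0
```

Call:
{"op": "move_arm", "data": {"targets": [[[0,0,0],[0,0,0]],[[0,0,0],[0,0,0]]]}}

```text
time_s: 26.08
tcp_pos: [0.408, 0.0776, 0.0997]
eef_rot: [-179.9, -0.0, 180.0]
contact_force: [2.1, -4.5, 2.5]
gripper_width: 0.0299
gripper_force: 25.2
```

Call:
{"op": "move_arm", "data": {"targets": [[[-0.6,0,-0.8],[0,0,0]],[[-1.2,0,-1.5],[0,0,0]],[[-2.1,0,-2.5],[0,0,0]],[[-3.0,0,-3.4],[0,0,0]],[[-4.0,0,-4.2],[0,0,0]]]}}

```text
time_s: 26.7
tcp_pos: [0.4485, 0.078, 0.142]
eef_rot: [-180.0, -0.0, 179.9]
contact_force: [1.2, -1.7, -9.1]
gripper_width: 0.0296
gripper_force: 25.0
```

Call:
{"op": "move_arm", "data": {"targets": [[[-1.1,0,-0.7],[0,0,0]],[[-2.3,0,-1.4],[0,0,0]],[[-3.5,0,-2.0],[0,0,0]],[[-4.7,0,-2.4],[0,0,0]],[[-5.5,0,-2.6],[0,0,0]]]}}

```text
time_s: 27.32
tcp_pos: [0.5047, 0.0785, 0.169]
eef_rot: [180.0, 0.1, 180.0]
contact_force: [-6.7, -0.4, 8.1]
gripper_width: 0.0299
gripper_force: 25.0
```

Call:
{"op": "move_arm", "data": {"targets": [[[-0.2,0,0],[0,0,0]],[[-0.4,0,0],[0,0,0]],[[-0.4,0,0],[0,0,0]]]}}

```text
time_s: 27.7
tcp_pos: [0.5093, 0.0786, 0.17]
eef_rot: [180.0, 0.3, 180.0]
contact_force: [-4.3, -1.2, 11.8]
gripper_width: 0.0297
gripper_force: 25.0
```

Call:
{"op": "move_arm", "data": {"targets": [[[-0.3,0,0],[0,0,0]],[[-0.5,0,0],[0,0,0]],[[-0.5,0,0],[0,0,0]]]}}

```text
time_s: 28.08
tcp_pos: [0.5126, 0.0786, 0.1706]
eef_rot: [179.9, 0.1, 180.0]
contact_force: [-17.3, 2.2, 24.2]
gripper_width: 0.0297
gripper_force: 25.0
```

```bash
python3 - <<'E'
from h import *
np.set_printoptions(precision=4,suppress=True)
s=r.get_state();print(s["tcp_pos"],s["contact_force"],s["eef_rot"])
for n in("side","scene"):
    c=viewer.capture(n)
    for l,z in(("bin_rim",.192),("bin_grip",.185)):
        q=pinpoint(l,n)
        if q: rc=q[0]["location"]; print(l,n,atz(c,(rc[1],rc[0]),z),q[0]["score"])
E
```

```text
[0.5126 0.0786 0.1706] [-17.316    2.1965  24.1851] [179.949    0.1121 179.9843]
bin_rim scene [0.5583 0.0208 0.192 ] 0.54
```

Call:
{"op": "move_arm", "data": {"targets": [[[0,0,-0.2],[0,0,0]],[[-0.2,0,-0.4],[0,0,0]],[[-0.2,0,-0.4],[0,0,0]]]}}

```text
time_s: 28.75
tcp_pos: [0.5124, 0.0785, 0.1707]
eef_rot: [180.0, -0.2, 179.9]
contact_force: [-11.8, 2.9, -0.5]
gripper_width: 0.0299
gripper_force: 25.0
```

The position stayed fixed under a growing command, so this is the closed stop. I'll release, retreat and check.

Call:
{"op": "move_arm", "data": {"targets": [[[0,0,0],[0,0,0]],[[0,0,0],[0,0,0]],[[0,0,0],[0,0,0]],[[0,0,0],[0,0,0]],[[0,0,0],[0,0,0]]], "jaw": 7.5}}

```text
time_s: 29.38
tcp_pos: [0.5141, 0.0781, 0.1716]
eef_rot: [180.0, 0.0, 179.9]
contact_force: [0.1, 0.7, -0.4]
gripper_width: 0.0722
gripper_force: 0.0
```

Call:
{"op": "move_arm", "data": {"targets": [[[0.5,0,-4.0],[0,0,0]],[[0.5,0,-9.0],[0,0,0]],[[0.5,-5.0,-12.0],[0,0,0]],[[1.0,-11,-14.0],[0,0,0]],[[1.0,-17,-14.0],[0,0,0]]]}}

```text
time_s: 30.0
tcp_pos: [0.5042, -0.0932, 0.3139]
eef_rot: [180.0, 0.2, -180.0]
contact_force: [0.9, -0.6, -0.1]
gripper_width: 0.0748
gripper_force: 0.0
```

Call:
{"op": "move_arm", "data": {"targets": [[[2.0,-5.5,0],[0,0,0]],[[4.0,-11,0],[0,0,0]],[[6.0,-16,0],[0,0,0]],[[7.0,-20,0],[0,0,0]],[[7.0,-20,0],[0,0,0]]]}}

```text
time_s: 30.62
tcp_pos: [0.4325, -0.294, 0.3113]
eef_rot: [-180.0, -0.0, 179.7]
contact_force: [-0.4, 0.2, -0.8]
gripper_width: 0.0747
gripper_force: 0.0
```

```bash
python3 - <<'E'
from h import *
np.set_printoptions(precision=4,suppress=True)
I=[]
for n in("side","scene"):
    c=viewer.capture(n); I.append(cv2.resize(c["image"],(400,300)))
    for l,z in(("bin_rim",.192),("bin_grip",.185),("tumbler",.226),("spatula",.226),("spoon",.226)):
        q=pinpoint(l,n)
        if q: rc=q[0]["location"]; print(l,n,np.round(rc),atz(c,(rc[1],rc[0]),z),q[0]["score"])
cv2.imwrite("pics/f7.png",np.hstack(I))
E
```

```text
bin_rim side [162. 181.] [0.5516 0.08   0.192 ] 0.7
bin_grip side [167. 160.] [0.5171 0.0798 0.185 ] 0.8
tumbler side [ 96. 291.] [0.7414 0.1432 0.226 ] 0.92
spatula side [223. 308.] [ 0.7206 -0.0631  0.226 ] 0.74
spoon side [214. 344.] [ 0.7739 -0.0594  0.226 ] 0.63
tumbler scene [104. 222.] [0.7415 0.1519 0.226 ] 0.81
spatula scene [187. 321.] [ 0.7251 -0.052   0.226 ] 0.77
spoon scene [166. 338.] [ 0.7682 -0.0531  0.226 ] 0.71
```

View pics/f7.png

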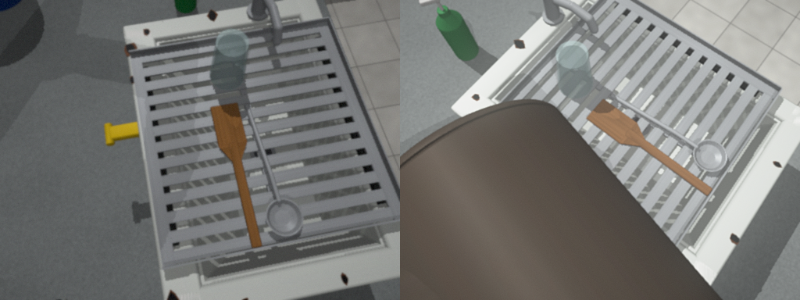

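The picture shows the bin fully shut, with only the grip showing. The rack holds just the tumbler, spatula and spoon, all unmoved.

```bash
python3 -c "
from plant import r
print(r.close_job())"
```

```text
the job is handed in; nothing more can be done
None
```

The corn cob, melon rind and broccoli stalk are in the scrap bin, the bin is shut to its stop, the tumbler, spatula and spoon stayed where they were, and the job was handed in at about 31 s.

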